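# Seat the insert plate on the light base's locating pins

### The job

The metal insert plate lies on the microscope light base out of place, propped up on the two locating pins and the raised step. Nudge it sideways with the fingertips until both its holes drop over the pins and it lies fully down, flat on the base. Only push it, do not pick it up, and leave the bottle, the jar and the plunger where they stand.

Things in the scene. Friction and masses are not known exactly. Their poses are not given: they have to be found in the camera images.
- stage: Grey light base, fixed, 190 x 160 mm, 40 mm high, turned by yaw. Origin on the bench under it, 91 mm from its far (+x) end, 99 mm from its near (-x) end; z up. Two steel pins and a raised step stand on its flat top. When seated, the insert's origin is 40 mm straight above this origin and their axes are parallel.
- step_edge (a point): Middle of the upper inner (+x) edge of the step on the base, 71 mm to -x of the base's origin. The step is 6 mm high, 28 mm deep and runs across the whole near end. The seated insert's near edge clears it by 3 mm.
- insert: Loose aluminium plate, 140 (x) x 110 (y) x 6 mm, about 0.35 kg, slides with ordinary friction. Origin on its underside; it runs from x = -68 to 72 mm, y = -55 to 55 mm; z up. At the start it lies level, underside 6 mm above the base's top, on the pin tips and the step: 14 to 24 mm to -x of its seat, up to 12 mm to either side, turned up to 0.14 rad. Over the pins it drops 6 mm.
- frame_centre (a point): Middle of the upright frame on the insert, at the height of the plate's upper face (x = -12, y = 0 of the insert). The frame's walls are 4 mm thick and 20 mm high; outside 70 (x) x 100 (y) mm, inside 62 x 92 mm. A fingertip can push these walls from inside or outside. A sideways (y) push at this middle also turns the plate somewhat. A 50 mm window goes through the floor here.
- pin_left (a point): Foot of the left (+y) pin on the base's top face, at x = 36, y = 36 mm of the base. Pin 8 mm across for 3 mm, then tapering to 4 mm at its tip, 6 mm above the base's top.
- pin_right (a point): Foot of the right (-y) pin, at x = 36, y = -36 mm of the base; same pin.
- hole_round (a point): Centre of the round 10 mm hole at the insert's underside, at x = 36, y = 36 mm of the insert; it goes over the left pin.
- hole_slot (a point): Centre of the slot, 10 (x) x 14 (y) mm, at the insert's underside, at x = 36, y = -36 mm of the insert; it goes over the right pin.
- amber_bottle: Bystander: amber glass bottle 68 mm across, 150 mm tall; origin at its underside.
- sample_jar: Bystander: glass jar with a white lid, 48 mm across, 70 mm tall; origin at its underside.
- plunger: Bystander: upright steel plunger, 34 mm across, 108 mm tall with a thin stem; origin at its underside.
There are look-alikes about, which are no part of the job. There is more than one size of the insert; the one meant has the size given above.

How it is judged:
At the end, for the whole second after the job is handed in: Both holes are over their pins (hole centres within 3 mm of the pin centres), the insert lies flat on the base (underside within 2 mm of the base's top, tilted less than 0.025 rad) and is at rest (horizontal distance between hole_round and pin_left below 0.003 m and horizontal distance between hole_slot and pin_right below 0.003 m and z of each of hole_round, hole_slot, insert in the frame of stage below 0.042 m and angle between insert's own z axis and vertical below 0.025 rad and linear speed of insert below 0.01 m/s); the robot touches nothing.
It fails at once if the insert is lifted (more than 8 mm above where it lay at the start) (z of insert in the frame of stage above 0.054 m).
It fails at once if the insert is tipped up (more than 0.25 rad) (angle between insert's own z axis and vertical above 0.25 rad).
It fails at once if a bystander is moved more than 20 mm or knocked over (distance of any of amber_bottle, sample_jar, plunger from where it was at the start of the episode above 0.02 m or angle between any of amber_bottle, sample_jar, plunger's own z axis and vertical above 0.4 rad).
It also fails if it takes over 72 s, if anything falls off the work surface, if the arm or the gripper's body presses on something with over 40 N, if the wrist force passes 120 N, or if a joint passes its speed limit or range.

### The arm

A 7-joint arm with a two-finger parallel gripper is mounted at the origin on the work surface. World frame = base frame: x ahead of the robot, y to its left, z up, the work surface at z = 0. Lengths are in m, angles in rad, forces in N, time in s.
With the tool pointing down it reaches from about 0.35 to 0.9 m from the base axis. Payload 8.1 kg.
Tool frame: the origin (TCP) lies midway between the tips of the shut fingers; the grasp point (between the pads) lies 19 mm behind it; z points along the fingers, y is the line along which they close (so a half turn about z gives the same grasp; the last joint's range is limited). The gripper opens to 92 mm and grips with 3 to 60 N. Pads are 19 mm wide; open, the fingers measure 130 mm over their backs; the gripper's body (75 mm by 190 mm) begins 47 mm behind the grasp point.
Start: joints at [-1.361, 0.434, 0.025, 1.573, -0.012, 1.134, -0.075], TCP at [0.192, 0.595, 0.227] pointing down, gripper open.
Joint ranges: [-2.62, 2.62], [-0.44, 2.09], [-1.27, 1.32], [0.08, 2.57], [-1.32, 4.46], [0.12, 2], [-2.74, 2.74]. Speed limits (rad/s): [2.22, 2.22, 3.01, 3.01, 3.14, 3.14, 3.14].

### API

Orientations are given as a rotation vector (axis times angle).
In Python, from cell import arm gives the robot as it stands.
- The arm moves only by the tool send_rows, never from a script. Its argument "increments" is a list of rows, each a list of 3 entries, a list of its own where there are three numbers: the finger opening in cm, from 0 to 9.18, then the shift along the tool's x, y, z in cm, then the turn, a rotation vector about the tool's x, y, z in rad. A call has 1 to 5 rows; each row shifts and turns the commanded pose from where the row before left it, along the tool's axes as they then stand; what a row does not reach is not made up. A row lasts 1/10 s, in which the tool goes at most 50 mm and 8.59 degrees, less where a joint would pass 70% of its speed; a pose out of reach is approached as far as the arm can. A call is refused whole if a number of a shift passes 5 or a number of a turn 0.15, either way. A call with a gripper value outside its range is refused whole. The fingers move at their own pace and stop on an object; "force" is the grip in N (left out, the last holds). Time passes only in rows, so rows that do not move let the fingers close. It gives the time, the measured TCP pose, the force, the opening and the grip force at its end, in the units of the state.
- arm.observe(): the state, without advancing time (a new reading comes with each control period).
- arm.get_image(name): name is "scene" or "top" or "wrist"; returns the picture (400x640x3 uint8, red, green, blue); there is no depth.
- arm.camera_params(name): a dict with "camera_matrix" (3x3 intrinsics, pixels), "k1" (the pictures are not rectified: a ray, as slopes to the right and down, at radius r is drawn at 1 + k1 r^2 times it, then the intrinsics apply), "R" (3x3) and "t" (3): a world point X has camera coordinates R X + t. Camera axes: x right, y down, z forward; pixel columns grow to the right and rows downward; lengths in m; the calibration is good to about 2 mm. A picture is of the moment at which its call begins: read the wrist's pose just before it. camera_params takes no time and is no camera call; for the wrist camera it gives the pose at the moment of the call.
- arm.sign_off(): hands the job in; it is judged then, once.
The state is a dict: "clock": time; "joints": joint angles; "dq": joint speeds; "joint_efforts": joint torques, N m; "position": TCP position; "ee_rot": TCP orientation; "force": force on the tool from outside, world axes, zero at the start; "ft_torque": the same for the moment, N m; "width": opening from 0.0 (shut) to 1.0 (fully open); "gripper_force": force on a finger pad.
Only numpy, scipy, OpenCV 4.12 (cv2) and the standard library are available. Lean on these libraries where they do the work, as an engineer would, in place of code of your own. Each camera call takes 0.05 s, during which the arm holds its last target. There are 200 camera calls.

## Working session

There is one attempt and no reset: what is moved stays moved. The work goes in short steps, Python scripts to look and compute and a tool call to move; the robot and the scene stay as the last step left them, time stands still between calls to the robot, and variables do not carry over. Pictures are saved under pics/ and viewed, at most 10 in all, crops included, and the job is handed in when it is done.

Besides the shell and the picture viewer there is one more tool, called as name(argument=value, ...) on one line, values as JSON. send_rows: Moves the arm, as the interface text tells. Its arguments: {"type":"object","properties":{"increments":{"type":"array"},"force":{"type":"number"}},"required":["increments"]}

```bash
ls; mkdir -p pics; python3 - <<'E'
from cell import arm
import cv2
o=arm.observe();print(o)
for n in("top","scene"):
    cv2.imwrite(f"pics/{n}0.png",arm.get_image(n)[:,:,::-1]); print(n,arm.camera_params(n))
E
```

```text
pics
{'clock': 0.0, 'joints': array([-1.36057282,  0.43522549,  0.02497659,  1.57409243, -0.01161368,
        1.13400506, -0.0750551 ]), 'dq': array([-8.80250061e-05, -6.89088251e-04,  2.25466255e-04,  8.90480470e-04,
       -6.49672354e-05, -7.60692810e-04, -1.20429683e-03]), 'joint_efforts': array([-4.48795718e-04, -6.67844152e+01,  9.84706990e-01, -3.14461577e+01,
       -6.06430555e-02,  4.31045028e-02,  1.57112772e-04]), 'position': array([0.19223587, 0.59416252, 0.22594526]), 'ee_rot': array([-4.89415508e-01, -3.10311934e+00,  2.48332658e-03]), 'force': array([0.04232513, 0.04845374, 0.23200763]), 'ft_torque': array([-0.00855577,  0.04099576,  0.01650495]), 'gripper_force': 0.0, 'width': 0.9998017486295613}
top {'camera_matrix': array([[483.63068716,   0.        , 324.2069951 ],
       [  0.        , 483.63068716, 198.4739513 ],
       [  0.        ,   0.        ,   1.        ]]), 'k1': -0.05622876246143093, 'R': array([[ 0.01534647, -0.99981228, -0.01182784],
       [-0.98418761, -0.01301686, -0.17665024],
       [ 0.17646311,  0.01435177, -0.98420262]]), 't': array([0.03907531, 0.55398628, 1.10018413])}
scene {'camera_matrix': array([[365.8670247 ,   0.        , 322.43812293],
       [  0.        , 365.8670247 , 195.19036948],
       [  0.        ,   0.        ,   1.        ]]), 'k1': -0.08473348821000075, 'R': array([[-0.43440357,  0.90071722,  0.00142356],
       [ 0.79130257,  0.38238842, -0.47709468],
       [-0.43027175, -0.20612516, -0.87885075]]), 't': array([ 0.20857999, -0.43857507,  1.09289296])}
```

View pics/top0.png

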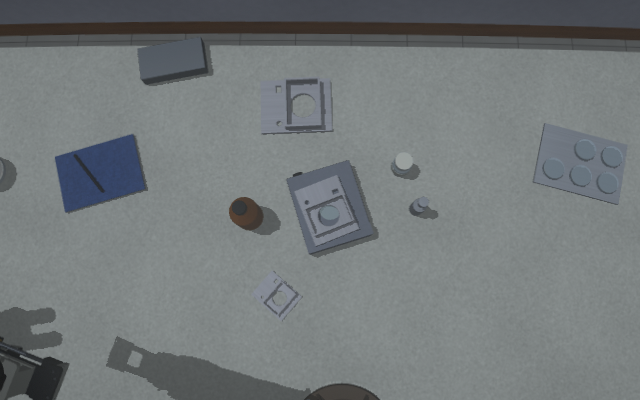

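View pics/scene0.png

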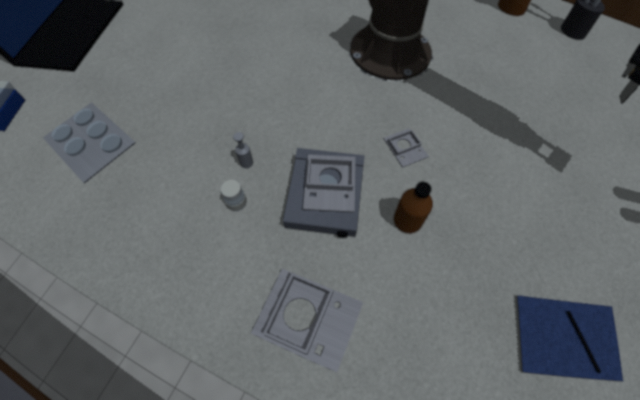

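The top view shows the base with its corners near (288,178), (350,161), (374,236) and (312,254), and the insert on it with the frame toward the robot. The bottle is at (245,212), the jar at (403,162) and the plunger at (420,205). The scene view agrees. The plates at (297,106) and (278,296) are look-alikes.

```bash
cat > h.py <<'E'
import numpy as np, cv2
from scipy.spatial.transform import Rotation as Ro
def ray(p,uv):
    K=p["camera_matrix"]; uv=np.asarray(uv,float).reshape(-1,1,2)
    s=cv2.undistortPoints(uv,K,np.array([p["k1"],0,0,0,0]))[:,0]
    d=np.c_[s,np.ones(len(s))]@p["R"]; c=-p["R"].T@p["t"]
    return c,d
def plane(p,uv,z):
    c,d=ray(p,uv); return c+d*((z-c[2])/d[:,2])[:,None]
def proj(p,X):
    v=np.asarray(X).reshape(-1,3)@p["R"].T+p["t"]; s=v[:,:2]/v[:,2:]
    s=s*(1+p["k1"]*(s**2).sum(1))[:,None]; return s@p["camera_matrix"][:2,:2].T+p["camera_matrix"][:2,2]
E
python3 - <<'E'
from h import *; from cell import arm
p=arm.camera_params("top")
c=plane(p,[(288,178),(350,161),(374,236),(312,254)],.04);print(c.round(3))
print(np.linalg.norm(c-np.roll(c,-1,0),axis=1),c.mean(0))
d=c[0]+c[1]-c[2]-c[3];print("yaw",np.arctan2(d[1],d[0]))
print(plane(p,[(245,225),(403,172),(420,212)],0))
print(Ro.from_rotvec(arm.observe()["ee_rot"]).as_matrix().round(3))
w=arm.camera_params("wrist");print(w)
E
```

```text
[[ 0.604  0.135  0.04 ]
 [ 0.648 -0.014  0.04 ]
 [ 0.467 -0.072  0.04 ]
 [ 0.422  0.074  0.04 ]]
[0.1560264  0.19088126 0.15237928 0.19233067] [0.53532131 0.03079585 0.04      ]
yaw 0.3171071339684313
[[ 0.49321795  0.24202523  0.        ]
 [ 0.63224357 -0.14864962  0.        ]
 [ 0.53146188 -0.1892904   0.        ]]
[[-0.951  0.308 -0.   ]
 [ 0.308  0.951 -0.001]
 [-0.    -0.001 -1.   ]]
{'camera_matrix': array([[300.58750701,   0.        , 322.27673395],
       [  0.        , 300.58750701, 196.34822924],
       [  0.        ,   0.        ,   1.        ]]), 'k1': -0.05860089800949002, 'R': array([[ 0.30803712,  0.95137348, -0.00127928],
       [ 0.91455893, -0.29574627,  0.27589147],
       [ 0.26209749, -0.08615479, -0.96118794]]), 't': array([-0.62473922, -0.03415386,  0.38947903])}
```

send_rows(increments=[[9.18,[-3.5,-3.1,0],[0,0,0]],[9.18,[-3.5,-3.1,0],[0,0,0]],[9.18,[-3.5,-3.1,0],[0,0,0]],[9.18,[-3.5,-3.1,0],[0,0,0]],[9.18,[-3.5,-3.1,0],[0,0,0]]])

```text
clock: 0.6
position: [0.3117, 0.3914, 0.2265]
ee_rot: [-0.489, -3.103, 0.001]
force: [0.5, 0.7, -0.0]
width: 1.002
gripper_force: 0.0
```

send_rows(increments=[[9.18,[-3.5,-3.1,0],[0,0,0]],[9.18,[-3.5,-3.1,0],[0,0,0]],[9.18,[-3.5,-3.1,0],[0,0,0]],[9.18,[-3.5,-3.1,0],[0,0,0]],[9.18,[-3.5,-3.1,0],[0,0,0]]])

```text
clock: 1.1
position: [0.4304, 0.1901, 0.2267]
ee_rot: [-0.489, -3.103, -0.0]
force: [0.4, 0.8, 0.2]
width: 0.997
gripper_force: 0.0
```

send_rows(increments=[[9.18,[-3.5,-3.1,0],[0,0,0]],[9.18,[-3.5,-3.1,0],[0,0,0]],[9.18,[-3.5,-3.1,0],[0,0,0]],[9.18,[-3.3,-3.1,0],[0,0,0]],[9.18,[0,0,0],[0,0,0]]])

```text
clock: 1.6
position: [0.5251, 0.0246, 0.2267]
ee_rot: [0.503, 3.099, -0.005]
force: [-0.8, 0.1, 0.5]
width: 1.0
gripper_force: 0.0
```

send_rows(increments=[[9.18,[0,0,0],[0,0,-0.126]],[9.18,[0,0,0],[0,0,-0.126]],[9.18,[0,0,0],[0,0,-0.126]],[9.18,[0,0,0],[0,0,-0.126]],[9.18,[0,0,0],[0,0,-0.126]]])

```text
clock: 2.1
position: [0.5226, 0.032, 0.2264]
ee_rot: [0.504, -3.1, -0.0]
force: [0.1, 0.0, -0.1]
width: 0.996
gripper_force: 0.0
```

```bash
python3 - <<'E'
from h import *; from cell import arm
o=arm.observe();print(o["clock"],o["position"],o["joints"].round(2));print(Ro.from_rotvec(o["ee_rot"]).as_matrix().round(3))
p=arm.camera_params("wrist");cv2.imwrite("pics/w1.png",arm.get_image("wrist")[:,:,::-1]);np.savez("w1.npz",**p)
E
```

```text
2.1 [0.52259549 0.03197278 0.22640509] [-0.35  0.27  0.23  1.83 -0.07  1.05  1.8 ]
[[-0.948 -0.317 -0.001]
 [-0.317  0.948  0.   ]
 [ 0.001  0.    -1.   ]]
```

View pics/w1.png

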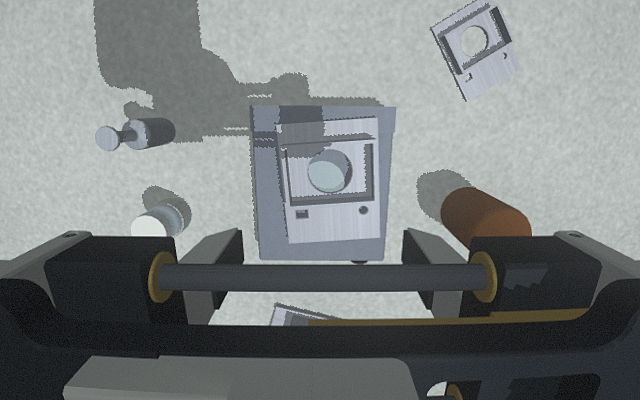

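The wrist view shows the base spanning columns 250–395 and rows 105–262. The insert's plate runs from (278,120) to (385,240), with the slot at (302,214) and the round hole at (363,210), and it is turned by a few degrees. I'll go lower for a second view.

send_rows(increments=[[9.18,[-1,0,4],[0,0,0]],[9.18,[-1,0,4],[0,0,0]],[9.18,[0,0,0],[0,0,0]],[9.18,[0,0,0],[0,0,0]]])

```text
clock: 2.55
position: [0.5414, 0.0378, 0.1467]
ee_rot: [0.494, -3.1, 0.0]
force: [-0.5, -0.3, 0.6]
width: 1.001
gripper_force: 0.0
```

```bash
python3 - <<'E'
from h import *; from cell import arm
o=arm.observe();print(o["clock"],o["position"])
p=arm.camera_params("wrist");im=arm.get_image("wrist")[:,:,::-1];cv2.imwrite("pics/w2.png",im);np.savez("w2.npz",**p)
cv2.imwrite("pics/w2c.png",cv2.resize(im[50:280,190:450],None,fx=2.5,fy=2.5,interpolation=cv2.INTER_CUBIC))
im=cv2.imread("pics/w1.png");cv2.imwrite("pics/w1c.png",cv2.resize(im[90:270,230:410],None,fx=3.3,fy=3.3,interpolation=cv2.INTER_CUBIC))
E
```

```text
2.55 [0.54140865 0.03779026 0.1467105 ]
```

View pics/w2c.png

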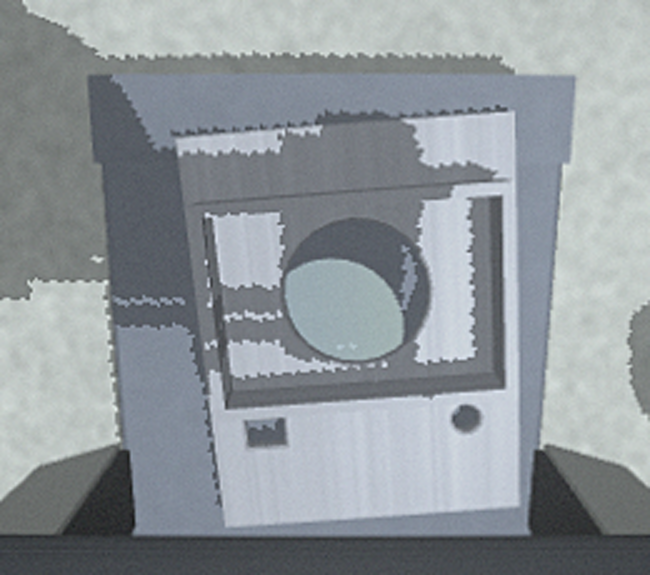

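View pics/w1c.png

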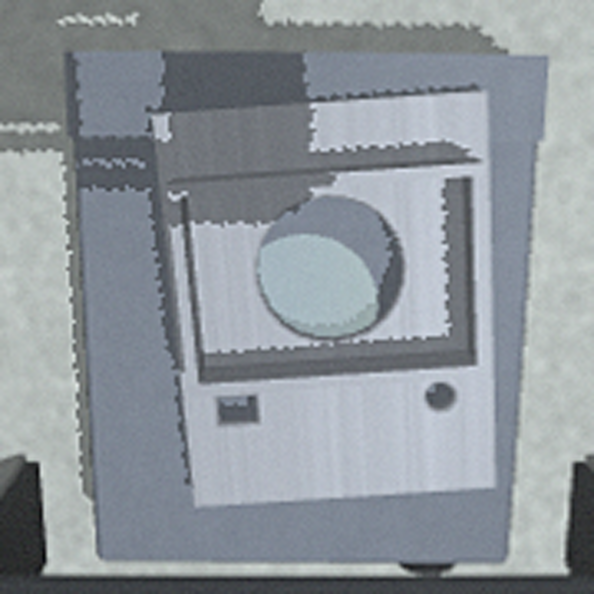

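w2c shows the plate's corners at (176,138), (514,110), (520,507) and (226,525), with the slot at (266,433) and the round hole at (466,418). In w1c the corners are at (150,113), (487,90), (496,487) and (193,506). The base's far corners are at (100,558) and (507,560), and the near ones on the step at (64,52) and (548,56).

```bash
python3 - <<'E'
from h import *
p1=dict(np.load("w1.npz"));p2=dict(np.load("w2.npz"))
f1=lambda a:(np.array(a)+.5)/3.3-.5+[230,90]
f2=lambda a:(np.array(a)+.5)/2.5-.5+[190,50]
A1=f1([(150,113),(487,90),(496,487),(193,506),(238,410),(440,396)]);A2=f2([(176,138),(514,110),(520,507),(226,525),(266,433),(466,418)])
def tri(u,v):
    c,d=ray(p1,u);e,g=ray(p2,v);M=np.zeros((3,3));b=np.zeros(3)
    for o,q in((c,d[0]),(e,g[0])):
        q=q/np.linalg.norm(q);P=np.eye(3)-np.outer(q,q);M+=P;b+=P@o
    return np.linalg.solve(M,b)
print("tri z",[tri(u,v)[2].round(4) for u,v in zip(A1,A2)])
L=np.array([[-68,-55],[-68,55],[72,55],[72,-55],[36,-36],[36,36]])/1e3
def fit(L,W):
    a=L-L.mean(0);b=W-W.mean(0);y=np.arctan2((a[:,0]*b[:,1]-a[:,1]*b[:,0]).sum(),(a*b).sum())
    R=np.array([[np.cos(y),-np.sin(y)],[np.sin(y),np.cos(y)]]);t=W.mean(0)-R@L.mean(0)
    return t,y,((L@R.T+t-W)*1e3).round(1)
for p,A in((p1,A1),(p2,A2)):
    print("insert",*fit(L,plane(p,A,.052)[:,:2]))
# base
near=plane(p1,f1([(64,52),(548,56)]),.046);far=plane(p1,f1([(507,560),(100,558)]),.04)
LB=np.array([[-99,-80],[-99,80],[91,80],[91,-80]])/1e3
print("base",*fit(LB,np.r_[near,far][:,:2]))
n2=plane(p2,f2([(88,75),(576,76)]),.046);i2=plane(p2,f2([(108,162),(560,162)]),.04)
print("base2",n2,i2)
t,y,_=fit(LB,np.r_[near,far][:,:2]);print("base near mid from w1",near.mean(0),"w2",n2.mean(0))
E
```

```text
tri z [np.float64(0.0389), np.float64(0.0487), np.float64(0.0529), np.float64(0.0381), np.float64(0.0533), np.float64(0.0504)]
insert [0.52305704 0.04217725] 0.3926068859218759 [[ 0.   0.2]
 [-0.3  0.1]
 [-0.1 -0.2]
 [ 0.1  0.3]
 [ 0.1 -0.4]
 [ 0.1  0.1]]
insert [0.52308695 0.04233069] 0.3929160242704289 [[-0.5 -0.5]
 [-0.5  0.4]
 [-0.4 -0. ]
 [ 1.  -0.2]
 [ 0.2 -0.1]
 [ 0.1  0.3]]
base [0.53951559 0.03785156] 0.3165025236716521 [[-1.4 -0.9]
 [-2.  -0.1]
 [ 1.2  2. ]
 [ 2.2 -1.1]]
base2 [[ 0.47153709 -0.06793277  0.046     ]
 [ 0.4224755   0.08330771  0.046     ]] [[ 0.49700776 -0.05654181  0.04      ]
 [ 0.44903897  0.09035696  0.04      ]]
base near mid from w1 [0.44713658 0.00752181 0.046     ] w2 [0.4470063  0.00768747 0.046     ]
```

The insert is at (0.523, 0.042) with yaw 0.393. The fit residuals are under 1 mm and the heights are about 0.052. The base is at about (0.540, 0.038) with yaw 0.3165. In the base frame the insert is offset by (−15, +9.3) mm and +0.076 rad, which fits the task text.

Next I lower the half-open fingers into the frame.

send_rows(increments=[[4.0,[1.4,0.45,0],[0,0,0]],[4.0,[1.4,0.45,0],[0,0,0]],[4.0,[0,0,0],[0,0,-0.076]],[4.0,[0,0,0],[0,0,0]],[4.0,[0,0,0],[0,0,0]]])

```text
clock: 3.1
position: [0.5136, 0.0376, 0.1484]
ee_rot: [-0.609, 3.079, 0.0]
force: [0.2, -0.3, -0.3]
width: 0.615
gripper_force: 0.0
```

send_rows(increments=[[4.0,[0,0,2],[0,0,0]],[4.0,[0,0,2],[0,0,0]],[4.0,[0,0,2],[0,0,0]],[4.0,[0,0,0.5],[0,0,0]],[4.0,[0,0,0],[0,0,0]]])

```text
clock: 3.6
position: [0.5126, 0.0375, 0.0817]
ee_rot: [0.612, -3.081, 0.0]
force: [0.8, -0.3, -0.2]
width: 0.435
gripper_force: 0.0
```

```bash
python3 - <<'E'
from h import *; from cell import arm
o=arm.observe();print(o["clock"],o["position"],2*np.arctan2(*o["ee_rot"][1::-1])+np.pi,o["width"],o["force"])
p=arm.camera_params("wrist");im=arm.get_image("wrist")[:,:,::-1]
cv2.imwrite("pics/w3.png",im)
E
```

```text
3.6 [0.5126355  0.03751026 0.08166378] 0.39192212648228253 0.434664513642039 [ 0.78104407 -0.26103119 -0.21219465]
```

View pics/w3.png

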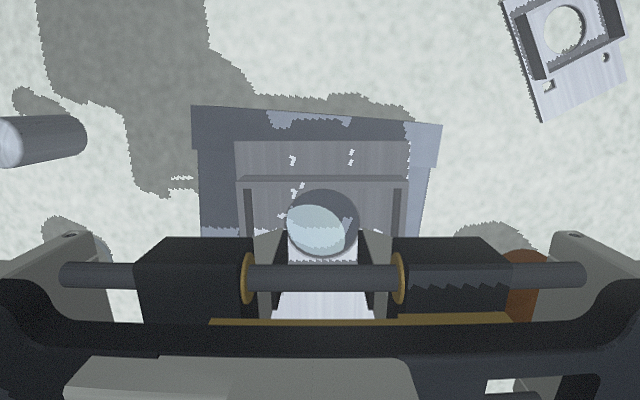

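The fingers (columns 257–285 and 360–380) are centred between the frame's side walls (columns 245 and 403). I'll go down the rest of the way.

send_rows(increments=[[4.0,[0,0,0.8],[0,0,0]],[4.0,[0,0,0.8],[0,0,0]],[4.0,[0,0,0.6],[0,0,0]],[4.0,[0,0,0],[0,0,0]],[4.0,[0,0,0],[0,0,0]]])

```text
clock: 4.15
position: [0.5126, 0.0375, 0.0596]
ee_rot: [0.613, -3.081, 0.0]
force: [-0.4, 0.7, 0.7]
width: 0.434
gripper_force: 0.0
```

send_rows(increments=[[4.0,[-0.9,0,0],[0,0,0.076]],[4.0,[-0.9,0,0],[0,0,0]],[5.1,[0,0,0],[0,0,0]],[5.1,[0,0,0],[0,0,0]],[5.1,[0,0,0],[0,0,0]]])

```text
clock: 4.65
position: [0.5292, 0.0437, 0.0597]
ee_rot: [0.497, -3.102, -0.0]
force: [-0.2, 0.3, 0.6]
width: 0.551
gripper_force: 0.0
```

send_rows(increments=[[5.1,[0,-0.2,0],[0,0,0]],[5.1,[0,-0.2,0],[0,0,0]],[5.1,[0,-0.2,0],[0,0,0]],[5.1,[0,-0.2,0],[0,0,0]],[5.1,[0,0,0],[0,0,0]]])

```text
clock: 5.15
position: [0.532, 0.036, 0.0597]
ee_rot: [0.495, -3.102, -0.0]
force: [-0.5, 0.4, 0.5]
width: 0.556
gripper_force: 0.7
```

send_rows(increments=[[5.1,[-0.25,0,0],[0,0,0]],[5.1,[-0.25,0,0],[0,0,0]],[5.1,[-0.25,0,0],[0,0,0]],[5.1,[-0.25,0,0],[0,0,0]],[5.1,[0,0,0],[0,0,0]]])

```text
clock: 5.65
position: [0.542, 0.0394, 0.0597]
ee_rot: [-0.496, 3.102, -0.0]
force: [0.2, -0.1, 0.9]
width: 0.554
gripper_force: 0.3
```

```bash
python3 - <<'E'
from h import *; from cell import arm
o=arm.observe();y=2*np.arctan2(*o["ee_rot"][1::-1])%(2*np.pi)-np.pi;print(o["clock"],o["position"],y,o["width"]*9.2,o["force"])
d=o["position"][:2]-[.540,.038];c,s=np.cos(.3165),np.sin(.3165);print(d@[c,s],d@[-s,c])
p=arm.camera_params("wrist");np.savez("w4.npz",**p);im=arm.get_image("wrist")[:,:,::-1]
cv2.imwrite("pics/w4.png",im)
cv2.imwrite("pics/t4.png",cv2.resize(arm.get_image("top")[140:270,260:400,::-1],None,fx=4,fy=4,interpolation=cv2.INTER_CUBIC))
E
```

```text
5.65 [0.54196625 0.03944266 0.05966443] 0.3172508366562985 5.097582835559634 [ 0.1736685  -0.14702649  0.93151104]
0.002317603086231033 0.0007590231461093498
```

View pics/w4.png

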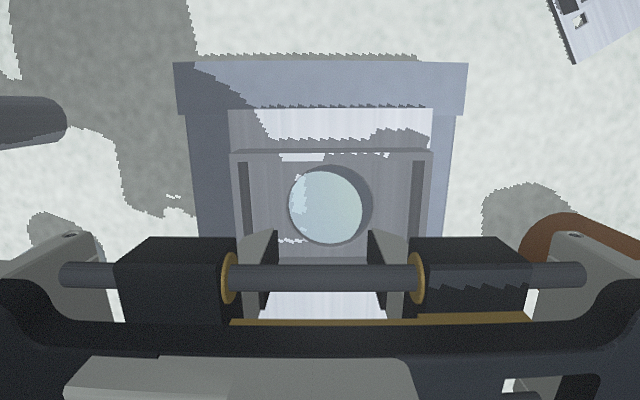

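The plate is now square to the base. Its near edge is at row ~107, from (228,107) to (432,107), and the step's inner corners are at about (178,113) and (466,116). I'll measure that against the base.

```bash
cat > m.py <<'E'
from h import *
import sys
p=dict(np.load(sys.argv[1]));c,s=np.cos(.3165),np.sin(.3165)
def st(uv,z):
    d=plane(p,uv,z)[:,:2]-[.540,.038];return (np.c_[d@[c,s],d@[-s,c]]*1e3).round(1).tolist()
E
python3 - w4.npz <<'E'
from m import *
print("plate near",st([(228,107),(432,107)],.052),st([(228,107),(432,107)],.046))
print("step outer",st([(174,62),(468,62)],.046),"inner",st([(178,113),(464,116)],.046))
print("frame near wall top outer",st([(230,152),(434,152)],.072))
E
```

```text
plate near [[-73.9, -48.9], [-74.0, 59.4]] [[-74.0, -50.8], [-74.1, 61.5]]
step outer [[-97.8, -78.5], [-97.9, 79.2]] inner [[-71.1, -79.2], [-69.5, 80.1]]
frame near wall top outer [[-52.6, -43.5], [-52.7, 55.2]]
```

The plate still has to go about 6.5 mm in x and 5 mm in −y, because the fingertips are thinner than I assumed. I'll open them to centre the plate sideways, then push on.

send_rows(increments=[[5.4,[0,0,0],[0,0,0]],[5.7,[0,0,0],[0,0,0]],[5.9,[0,0,0],[0,0,0]],[5.9,[0,0,0],[0,0,0]],[5.9,[0,0,0],[0,0,0]]], force=15)

```text
clock: 6.25
position: [0.5415, 0.0395, 0.0597]
ee_rot: [0.496, -3.102, -0.0]
force: [-0.8, 0.5, 0.9]
width: 0.646
gripper_force: 0.9
```

send_rows(increments=[[5.9,[-0.15,-0.04,0],[0,0,0]],[5.9,[-0.15,0,0],[0,0,0]],[5.9,[-0.1,0,0],[0,0,0]],[5.9,[-0.1,0,0],[0,0,0]],[5.9,[0,0,0],[0,0,0]]])

```text
clock: 6.75
position: [0.5468, 0.0405, 0.0598]
ee_rot: [-0.496, 3.102, -0.0]
force: [0.1, -0.4, 0.3]
width: 0.645
gripper_force: 0.0
```

```bash
python3 - <<'E'
from h import *; from cell import arm
o=arm.observe();y=2*np.arctan2(*o["ee_rot"][1::-1])%(2*np.pi)-np.pi;print(o["clock"],o["position"],y,o["width"]*9.2,o["force"])
d=o["position"][:2]-[.540,.038];c,s=np.cos(.3165),np.sin(.3165);print(d@[c,s],d@[-s,c])
p=arm.camera_params("wrist");np.savez("w5.npz",**p);im=arm.get_image("wrist")[:,:,::-1]
cv2.imwrite("pics/w5.png",cv2.resize(im[40:260,160:480],None,fx=2.5,fy=2.5,interpolation=cv2.INTER_CUBIC))
E
```

```text
6.75 [0.54679222 0.0404775  0.0597515 ] 0.3170096619793732 5.9354787355912935 [ 0.14307758 -0.36161277  0.26659683]
0.007225958974018131 0.0002404203244566401
```

View pics/w5.png

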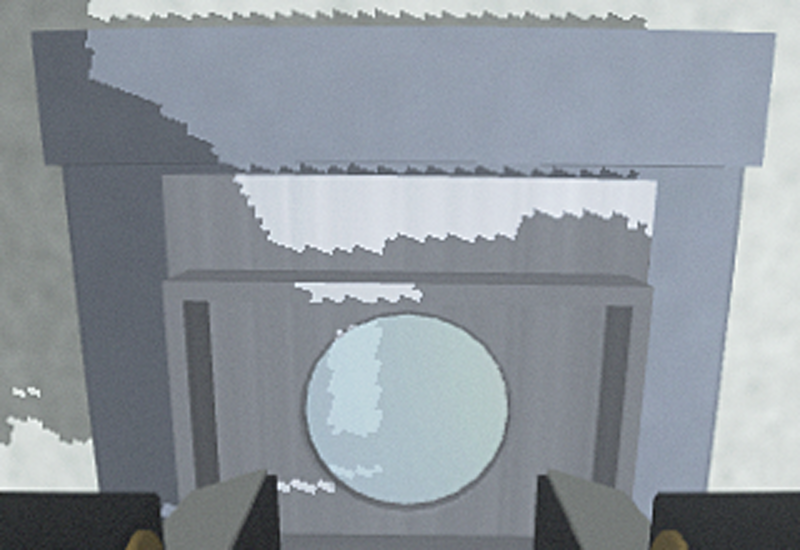

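The plate's near edge runs from (162,175) to (656,182) in the crop, just clear of the step's inner edge at row ~165. The step's outer corners are at (32,31) and (775,34).

```bash
python3 - w5.npz <<'E'
from m import *
f=lambda a:(np.array(a)+.5)/2.5-.5+[160,40]
print("near hi",st(f([(162,175),(656,182)]),.052),"lo",st(f([(162,175),(656,182)]),.046))
print("step outer",st(f([(32,31),(775,34)]),.046),"inner",st(f([(46,164),(762,165)]),.046),"base sides low",st(f([(64,166),(745,168)]),.04))
print("frame near top",st(f([(164,281),(652,288)]),.072),st(f([(164,281),(652,288)]),.066))
E
```

```text
near hi [[-67.6, -51.4], [-66.2, 53.8]] lo [[-67.6, -53.3], [-66.2, 55.8]]
step outer [[-97.9, -79.3], [-97.3, 79.2]] inner [[-70.3, -79.2], [-70.2, 79.3]] base sides low [[-69.9, -77.8], [-69.5, 78.2]]
frame near top [[-47.7, -46.4], [-46.4, 48.2]] [[-46.9, -48.3], [-45.5, 50.2]]
```

The widths only fit with the plate at the lower height: 109 mm instead of 105. The near edge is 3 mm off the step, so the insert has dropped. I'll free the fingers, withdraw and check.

send_rows(increments=[[5.0,[0.3,0,0],[0,0,0]],[4.5,[0.5,0,0],[0,0,0]],[4.5,[0.3,0,0],[0,0,0]],[4.5,[0,0,0],[0,0,0]],[4.5,[0,0,0],[0,0,0]]])

```text
clock: 7.3
position: [0.536, 0.0371, 0.0598]
ee_rot: [-0.496, 3.102, 0.0]
force: [0.6, 0.9, -0.5]
width: 0.489
gripper_force: 0.0
```

send_rows(increments=[[4.5,[0,0,-2],[0,0,0]],[4.5,[0,0,-3],[0,0,0]],[4.5,[-1.5,0,-4],[0,0,0]],[4.5,[-1.5,0,0],[0,0,0]],[9.18,[0,0,0],[0,0,0]]])

```text
clock: 7.8
position: [0.5668, 0.0475, 0.1511]
ee_rot: [-0.497, 3.098, 0.0]
force: [0.2, -0.5, -1.0]
width: 0.537
gripper_force: 0.0
```

send_rows(increments=[[9.18,[0,0,0],[0,0,0]],[9.18,[0,0,0],[0,0,0]],[9.18,[0,0,0],[0,0,0]],[9.18,[0,0,0],[0,0,0]],[9.18,[0,0,0],[0,0,0]]])

```text
clock: 8.3
position: [0.5642, 0.0464, 0.1495]
ee_rot: [0.496, -3.102, -0.0]
force: [0.3, 0.1, -0.0]
width: 0.961
gripper_force: 0.0
```

```bash
python3 - <<'E'
from h import *; from cell import arm
o=arm.observe();print(o["clock"],o["position"],o["width"],o["force"])
p=arm.camera_params("wrist");np.savez("w6.npz",**p);im=arm.get_image("wrist")[:,:,::-1]
cv2.imwrite("pics/w6.png",cv2.resize(im[40:270,180:460],None,fx=2.5,fy=2.5,interpolation=cv2.INTER_CUBIC))
E
```

```text
8.3 [0.56417573 0.04635034 0.14951737] 0.9614531061390318 [ 0.32447898  0.11168337 -0.01380198]
```

View pics/w6.png

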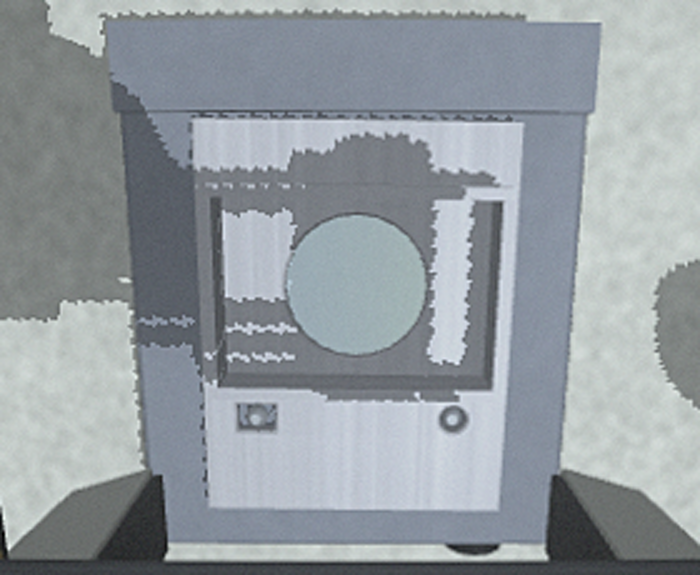

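Both pins now show inside their holes: the slot at (257,418) and the round hole at (453,418). The plate's corners are at (192,120), (523,123), (499,510) and (207,508). I'll check size and level at the seated height.

```bash
python3 - w6.npz <<'E'
from m import *
f=lambda a:(np.array(a)+.5)/2.5-.5+[180,40]
A=f([(192,120),(523,123),(499,510),(207,508)])
for z in(.046,.052):
    q=np.array(st(A,z));print(z,q.tolist(),np.linalg.norm(q-np.roll(q,-1,0),axis=1).round(1))
E
```

```text
0.046 [[-67.1, -53.4], [-66.2, 55.9], [72.8, 54.9], [72.0, -55.7]] [109.3 139.  110.6 139.1]
0.052 [[-66.7, -52.2], [-65.8, 54.6], [70.0, 53.7], [69.2, -54.4]] [106.8 135.8 108.1 135.9]
```

The seated height gives 110 × 139 mm at both ends, so the plate lies level and fully down, within about 1 mm of its seat. The robot is clear, so I'm handing in.

```bash
python3 -c "
from cell import arm
print(arm.sign_off())"
```

```text
the job is handed in; nothing more can be done
None
```

The insert is seated flat on the base with both holes over their pins, by my last camera measurement (within about 1 mm of its seat). The arm never pushed toward the bottle, jar or plunger. The job is handed in, but sign-off returned no verdict.

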